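Put the stamping set back in its rests

ROBOT

A 6-joint arm with a two-finger parallel gripper is mounted at the origin on a cart in front of the work surface, level with it; the furniture and walls round the work are solid. World frame = base frame: x ahead of the robot, y to its left, z up, the work surface at z = 0. Lengths are in mm, angles in rad, forces in N, time in s.
With the tool pointing down it reaches from about 350 to 975 mm from the base axis. Payload 4.9 kg.
Tool frame: the origin (TCP) lies at the very end of the fingers, on their centre line; the grasp point (between the pads) lies 19 mm behind it; y points along the fingers, x is the direction in which the jaws open and shut, and the axes are right-handed (so a half turn about y gives the same grasp; the last joint's range is limited). The gripper opens to 85 mm and grips with 20 to 120 N. Pads are 22 mm wide; open, the fingers measure 114 mm over their backs; the gripper's body (76 mm by 85 mm) begins 54 mm behind the grasp point. The pads swing forward as they close: fully open they stand 13 mm farther back than shut.
Start: joints at [1.11, 0.053, 1.613, -0, 1.476, -0.119], TCP at [209.479, 588.83, 231.304] pointing down, gripper open.
Joint ranges: [-3.01, 3.01], [-1.01, 2.22], [0.06, 2.58], [-1.02, 4.17], [0.09, 2.62], [-3.14, 3.14]. Speed limits (rad/s): [2.57, 2.57, 3.14, 3.14, 3.14, 3.14].

INTERFACE

Orientations are given as a unit quaternion [x, y, z, w].
In Python, from bench import * gives the robot as it stands. Calls block until the motion is done:
- move_ptp(position, orientation): joint-space move of the TCP to a pose.
- servo_line(position, attitude=None, feed=150): straight line of the TCP; attitude=None keeps the orientation; feed is the mean speed in mm/s.
- movej(angles): joint-space move.
- command_gripper(opening, effort=None): opening from 0.0 (shut) to 1.0 (fully open); effort is the grip in N (None keeps the last); returns when the fingers have stopped.
- hold(seconds).
- inverse_kinematics(position, orientation): joint angles nearest the present ones, or None.
- get_image(name): name is "side" or "top" or "wrist"; returns a dict with "img" (480x640x3 uint8, blue, green, red), "z_map" (480x640 float32, mm along the optical axis (not along the pixel's ray), 0 where there is no reading), "vfov" (degrees; the focal length in pixels is half the picture's height over the tangent of half this angle, whatever the lens; pixels are square), "cx", "cy" (the principal point, pixels), "view" (4x4, takes a point from world to camera coordinates). Camera axes: x right, y down, z forward; pixel columns grow to the right and rows downward; lengths in mm; the calibration is good to about 2 mm. A picture is of the moment at which its call begins.
A pose or a line that the arm cannot do raises PlanningError and nothing moves.
- sign_off(): hands the job in, once; it reports no verdict.
Readings, each from a call of its own:
- get_time_s(): time.
- get_joint_pos(): joint angles.
- get_dq(): joint speeds.
- get_joint_torque(): joint torques, N m.
- get_eef_pos(): TCP position.
- get_tool_rot(): TCP orientation.
- get_wrist_force(): force on the tool from outside, world axes, zero at the start.
- get_moment(): the same for the moment, N m.
- get_width(): opening from 0.0 (shut) to 1.0 (fully open).
Only numpy, scipy, OpenCV 4.12 (cv2) and the standard library are available. Lean on these libraries where they do the work, as an engineer would, in place of code of your own. Each camera call takes 0.05 s, during which the arm holds its last target. There are 200 camera calls.

TASK

Pick out the stamping set from the things on the table, the three rubber stamps and the round ink pad tin, and put each piece into the wooden rest whose recess has its shape: the two square stamps into the two square rests (one in each, either way), the oblong stamp into the oblong rest, and the tin into the round rest. Each must stand upright and flat on the floor of the recess, stamps handle up and turned in line with the sides of their rests. Leave the glue stick and the roll of tape where they are.

Things in the scene. Friction and masses are not known exactly. Their poses are not given: they have to be found in the camera images.
- square_stamp_a: Rubber stamp with a square wooden block, 40 x 40 mm, and a dark handle; same shape as the other square stamp. Sides along its x and y. Loose. Origin at the centre of the block's underside, z up towards the handle; 74 mm high in all. On the block (22 mm high) stands a turned wooden handle on the same axis: neck 22 mm thick from 22 to 40 mm up, knob 26 to 28 mm thick from 40 to 74 mm up, where it can be gripped from any side. About 60 g.
- square_stamp_b: Rubber stamp with a square wooden block, 40 x 40 mm, and a dark handle; same shape as the other square stamp. Sides along its x and y. Loose. Origin at the centre of the block's underside, z up towards the handle; 74 mm high in all. On the block (22 mm high) stands a turned wooden handle on the same axis: neck 22 mm thick from 22 to 40 mm up, knob 26 to 28 mm thick from 40 to 74 mm up, where it can be gripped from any side. About 60 g.
- oblong_stamp: Rubber stamp with an oblong wooden block, 35 mm along its x and 50 mm along its y, and a light wooden handle. Loose. Origin at the centre of the block's underside, z up towards the handle; 74 mm high in all. On the block (22 mm high) stands a turned wooden handle on the same axis: neck 22 mm thick from 22 to 40 mm up, knob 26 to 28 mm thick from 40 to 74 mm up, where it can be gripped from any side. About 60 g.
- ink_pad_tin: Closed round ink pad tin, pale with a pale lid, 62 mm in diameter and 20 mm high. Loose, about 70 g. Origin at the centre of its underside, z up; gripped across its diameter.
- square_rest_a: Low wooden rest with a square recess 54 x 54 mm (outside 70 x 70 mm), sides along its x and y; one of two alike. It does not move. Origin at the centre of its underside, z up. The cork floor of the recess is 4 mm above the table, the light wooden rim (8 mm wide) is 10 mm high, so the recess is 6 mm deep. 
- square_rest_b: Low wooden rest with a square recess 54 x 54 mm (outside 70 x 70 mm), sides along its x and y; one of two alike. It does not move. Origin at the centre of its underside, z up. The cork floor of the recess is 4 mm above the table, the light wooden rim (8 mm wide) is 10 mm high, so the recess is 6 mm deep. 
- oblong_rest: Low wooden rest with an oblong recess, 48 mm along its x and 72 mm along its y (outside 64 x 88 mm). It does not move. Origin at the centre of its underside, z up. The cork floor of the recess is 4 mm above the table, the light wooden rim (8 mm wide) is 10 mm high, so the recess is 6 mm deep. 
- round_rest: Low wooden rest with a round recess 78 mm in diameter (outside 94 mm). It does not move. Origin at the centre of its underside, z up. The cork floor of the recess is 4 mm above the table, the light wooden rim (8 mm wide) is 10 mm high, so the recess is 6 mm deep. 
- glue_tube: Bystander, not to be disturbed: glue stick standing upright, white with an orange cap, 27 mm in diameter, 96 mm high. Loose. Origin at the centre of its underside, z up.
- tape_roll: Bystander, not to be disturbed: roll of striped paper tape lying flat, 54 mm in diameter, 15 mm high, with an open core. Loose. Origin at the centre of its underside, z up.
There are look-alikes about, which are no part of the job. What is shaped like the square_stamp_a but blue is not meant. Leave any blue look-alike of the square_rest_a alone.

How it is judged (in metres and radians):
At the end, for the whole second after the job is handed in: All four pieces rest in the recesses of their shape: within 15 mm of the centre, flat on the floor (3 mm, 0.1 rad), stamps within 0.3 rad of the rest's sides (half turn, or quarter for square, is alike), released, at rest. Glue stick and tape within 15 mm of their start, glue stick upright ((((horizontal distance between square_stamp_a and square_rest_a below 0.015 m and z of square_stamp_a in the frame of square_rest_a between 0.001 and 0.007 m and angle between square_stamp_a's own z axis and vertical below 0.1 rad and (angle between the x axis of square_stamp_a and the x axis of square_rest_a, either way round below 0.3 rad or angle between the x axis of square_stamp_a and the y axis of square_rest_a, either way round below 0.3 rad)) and (horizontal distance between square_stamp_b and square_rest_b below 0.015 m and z of square_stamp_b in the frame of square_rest_b between 0.001 and 0.007 m and angle between square_stamp_b's own z axis and vertical below 0.1 rad and (angle between the x axis of square_stamp_b and the x axis of square_rest_b, either way round below 0.3 rad or angle between the x axis of square_stamp_b and the y axis of square_rest_b, either way round below 0.3 rad))) or ((horizontal distance between square_stamp_a and square_rest_b below 0.015 m and z of square_stamp_a in the frame of square_rest_b between 0.001 and 0.007 m and angle between square_stamp_a's own z axis and vertical below 0.1 rad and (angle between the x axis of square_stamp_a and the x axis of square_rest_b, either way round below 0.3 rad or angle between the x axis of square_stamp_a and the y axis of square_rest_b, either way round below 0.3 rad)) and (horizontal distance between square_stamp_b and square_rest_a below 0.015 m and z of square_stamp_b in the frame of square_rest_a between 0.001 and 0.007 m and angle between square_stamp_b's own z axis and vertical below 0.1 rad and (angle between the x axis of square_stamp_b and the x axis of square_rest_a, either way round below 0.3 rad or angle between the x axis of square_stamp_b and the y axis of square_rest_a, either way round below 0.3 rad)))) and horizontal distance between oblong_stamp and oblong_rest below 0.015 m and z of oblong_stamp in the frame of oblong_rest between 0.001 and 0.007 m and angle between each of oblong_stamp, ink_pad_tin's own z axis and vertical below 0.1 rad and angle between the x axis of oblong_stamp and the x axis of oblong_rest, either way round below 0.3 rad and horizontal distance between ink_pad_tin and round_rest below 0.015 m and z of ink_pad_tin in the frame of round_rest between 0.001 and 0.007 m and linear speed of each of square_stamp_a, square_stamp_b, oblong_stamp, ink_pad_tin below 0.02 m/s and angular speed of each of square_stamp_a, square_stamp_b, oblong_stamp, ink_pad_tin below 0.2 rad/s and distance of each of glue_tube, tape_roll from where it was at the start of the episode below 0.015 m and angle between glue_tube's own z axis and vertical below 0.2 rad); the robot touches nothing.
It fails at once if the glue stick is knocked over or shifted by more than 20 mm (distance of glue_tube from where it was at the start of the episode above 0.02 m or angle between glue_tube's own z axis and vertical above 0.5 rad).
It fails at once if the roll of tape is shifted by more than 20 mm (distance of tape_roll from where it was at the start of the episode above 0.02 m).
It also fails if it takes over 112 s, if anything falls off the work surface, if the arm or the gripper's body presses on something with over 40 N, if the wrist force passes 120 N, or if a joint passes its speed limit or range.

## Working session

There is one attempt and no reset: what is moved stays moved. The work goes in short steps, each a Python script; the robot and the scene stay as the last script left them, time stands still between calls to the robot, and variables do not carry over. Pictures are saved under pics/ and viewed, about 12 in all and at most 16, crops included, and the job is handed in when it is done.

```bash
mkdir -p pics; ls; python3 - <<'E'
from bench import *
import cv2, numpy as np, pickle
for n in ["top","side"]:
    d=get_image(n); cv2.imwrite(f"pics/{n}0.png",d["img"]); pickle.dump(d,open(f"{n}0.pkl","wb"))
    print(n,d["vfov"],d["cx"],d["cy"],np.round(d["view"],3).tolist(),d["z_map"].min(),d["z_map"].max())
print(get_time_s(),get_tool_rot(),get_width())
E
```

```text
pics
top 43.8692279975399 329.495490614931 241.3198658717484 [[-0.003, -1.0, 0.014, -8.052], [-0.995, 0.001, -0.101, 547.192], [0.101, -0.015, -0.995, 1426.041], [0.0, 0.0, 0.0, 1.0]] 0.0 2317.442
side 54.366167600935626 322.99086777711835 238.5328430512968 [[-0.996, -0.084, 0.02, 572.031], [-0.069, 0.64, -0.765, 61.063], [0.051, -0.764, -0.643, 1157.88], [0.0, 0.0, 0.0, 1.0]] 0.0 2667.6562
0.1 [ 0.57806456  0.40709897 -0.40826518 -0.57743514] 0.9969099541112261
```

View pics/top0.png

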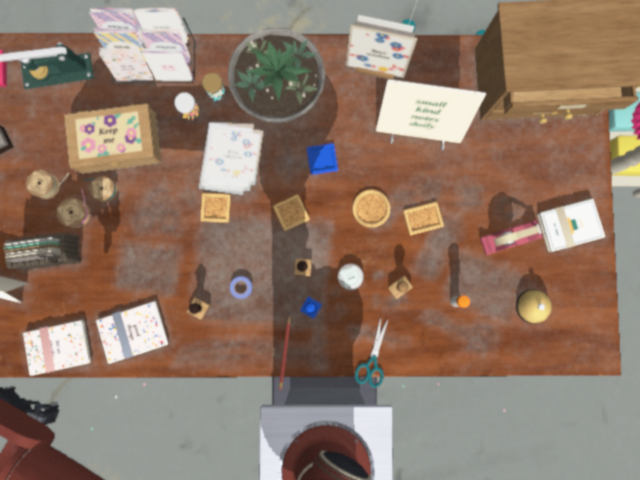

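View pics/side0.png

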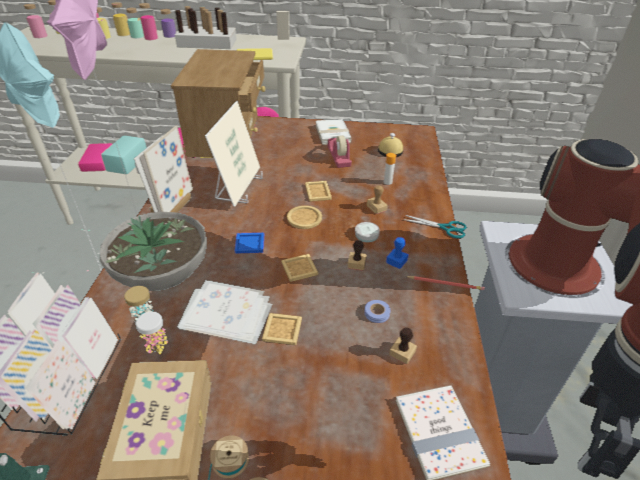

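```bash
cat > h.py <<'E'
import numpy as np, cv2, pickle
from scipy.spatial.transform import Rotation as R
def world(d):
    f=240/np.tan(np.radians(d["vfov"]/2)); z=d["z_map"].astype(float)
    v,u=np.mgrid[:480,:640]
    p=np.stack([(u-d["cx"])/f*z,(v-d["cy"])/f*z,z],-1)
    V=np.array(d["view"]); w=(p-V[:3,3])@V[:3,:3]
    w[z<=0]=np.nan; return w
def pix(d,P):
    f=240/np.tan(np.radians(d["vfov"]/2)); V=np.array(d["view"]); c=V[:3,:3]@np.array(P,float)+V[:3,3]
    return c[0]/c[2]*f+d["cx"],c[1]/c[2]*f+d["cy"]
def fit(w,c,r,lo,hi):
    "points within r of c (xy) with z in lo..hi -> minAreaRect"
    m=(np.hypot(w[...,0]-c[0],w[...,1]-c[1])<r)&(w[...,2]>lo)&(w[...,2]<hi)
    q=w[m]
    if len(q)<5: return None
    (cx,cy),(a,b),an=cv2.minAreaRect(q[:,:2].astype(np.float32))
    return dict(n=len(q),c=(round(cx,1),round(cy,1)),s=(round(a,1),round(b,1)),ang=round(an,1),z=np.round(np.percentile(q[:,2],[5,50,95]),1).tolist(),mean=np.round(q[:,:2].mean(0),1).tolist())
E
python3 - <<'E'
from h import *
t=pickle.load(open("top0.pkl","rb"));s=pickle.load(open("side0.pkl","rb"))
wt,ws=world(t),world(s)
for n,(u,v),r,hi in [("restL",(216,208),55,30),("restM",(292,212),55,30),("round",(371,208),60,30),("obl",(423,218),55,30),("sA",(198,308),40,100),("sB",(303,266),40,100),("oS",(400,287),40,100),("tin",(350,277),45,40),("blue",(311,308),35,100),("tape",(241,287),40,30),("glue",(460,301),30,120),("sciss",(375,340),50,60),("pencil",(286,350),70,60)]:
    p=wt[v,u]; print(n,np.round(p,0)); 
    for w in (wt,ws): print("   ",fit(w,p,r,4,hi))
m=(wt[...,0]>250)&(wt[...,0]<450)&(np.abs(wt[...,1])<100);print(np.nanmedian(wt[m][:,2]))
E
```

```text
restL [633. 273.   4.]
    {'n': 695, 'c': (633.2, 271.1), 's': (104.8, 103.2), 'ang': 44.8, 'z': [4.4, 7.6, 14.0], 'mean': [638.4, 273.0]}
    {'n': 890, 'c': (642.6, 274.5), 's': (100.2, 92.3), 'ang': 76.8, 'z': [4.3, 7.2, 12.5], 'mean': [640.4, 275.5]}
restM [623.  84.   2.]
    {'n': 613, 'c': (622.2, 85.1), 's': (105.5, 100.6), 'ang': 18.5, 'z': [4.3, 7.4, 14.1], 'mean': [621.5, 85.2]}
    {'n': 560, 'c': (630.5, 81.9), 's': (84.4, 97.5), 'ang': 37.2, 'z': [4.3, 7.5, 12.2], 'mean': [625.4, 88.0]}
round [ 634. -114.    1.]
    {'n': 808, 'c': (632.9, -112.2), 's': (111.9, 114.8), 'ang': 36.5, 'z': [4.3, 7.1, 13.0], 'mean': [632.9, -112.4]}
    {'n': 531, 'c': (633.6, -109.1), 's': (95.5, 102.3), 'ang': 7.9, 'z': [4.2, 6.7, 12.2], 'mean': [636.0, -111.3]}
obl [ 608. -243.    3.]
    {'n': 661, 'c': (609.5, -243.0), 's': (105.2, 103.0), 'ang': 71.7, 'z': [4.4, 7.7, 14.1], 'mean': [607.0, -241.3]}
    {'n': 336, 'c': (609.4, -241.0), 's': (74.1, 92.0), 'ang': 20.2, 'z': [4.2, 7.2, 12.2], 'mean': [611.9, -240.3]}
sA [387. 299.  69.]
    {'n': 349, 'c': (388.2, 301.3), 's': (74.8, 74.
[... 1539 characters left out ...]
'z': [4.5, 87.8, 98.8], 'mean': [401.5, -311.5]}
    {'n': 268, 'c': (403.1, -308.3), 's': (38.2, 39.4), 'ang': 53.5, 'z': [8.8, 57.8, 96.5], 'mean': [406.8, -309.3]}
sciss [ 307. -120.    3.]
    {'n': 263, 'c': (305.9, -120.1), 's': (92.4, 96.0), 'ang': 75.6, 'z': [4.2, 6.0, 12.0], 'mean': [302.0, -123.6]}
    {'n': 131, 'c': (302.9, -124.8), 's': (51.7, 94.9), 'ang': 58.1, 'z': [4.3, 6.9, 9.6], 'mean': [301.2, -123.0]}
pencil [284.  97.   6.]
    {'n': 353, 'c': (281.7, 96.8), 's': (135.9, 130.0), 'ang': 52.3, 'z': [4.1, 5.7, 10.8], 'mean': [284.5, 97.4]}
    {'n': 192, 'c': (283.1, 101.7), 's': (131.0, 118.2), 'ang': 47.7, 'z': [4.1, 6.8, 9.5], 'mean': [284.2, 102.0]}
0.10629930380210623
```

```bash
cat >> h.py <<'E'
def quat(psi):
    c,s=np.cos(psi),np.sin(psi)
    return R.from_matrix(np.array([[c,0,-s],[s,0,c],[0,-1,0]])).as_quat()
def psi_of(q): 
    x=R.from_quat(q).as_matrix()[:,0]; return np.arctan2(x[1],x[0])
def snap(name):
    from bench import get_image
    d=get_image("wrist"); cv2.imwrite(f"pics/{name}.png",d["img"]); pickle.dump(d,open(name+".pkl","wb")); return d
E
python3 - <<'E'
from bench import *; from h import *
print("psi",psi_of(get_tool_rot()))
for y in (200,-150):
    for psi in (1.57,-1.57):
        print(y,psi,inverse_kinematics([500,y,330],quat(psi)))
psi=psi_of(get_tool_rot()); psi=np.pi/2 if psi>0 else -np.pi/2
for n,y in (("w1",190),("w2",10),("w3",-170)):
    move_ptp([500,y,330],quat(psi)); d=snap(n); V=np.array(d["view"]); print(n,-V[:3,:3].T@V[:3,3],V[2,:3],get_time_s(),np.round(get_joint_pos(),2))
a=[cv2.resize(cv2.imread(f"pics/w{i}.png"),(400,300)) for i in (1,2,3)]
cv2.imwrite("pics/m1.png",np.vstack([np.hstack(a[:2]),np.hstack([a[2],a[2]*0])]))
E
```

```text
psi 1.2289994994653368
200 1.57 [ 2.42280692e-01 -1.93986887e-01  1.68518651e+00 -4.44089210e-16
  1.65039303e+00 -1.32771931e+00]
200 -1.57 [ 2.42280692e-01 -1.93986887e-01  1.68518651e+00 -4.44089210e-16
  1.65039303e+00  1.81228069e+00]
-150 1.57 [-4.34081262e-01 -2.34635537e-01  1.71984872e+00 -4.44089210e-16
  1.65637947e+00 -2.00408126e+00]
-150 -1.57 [-4.34081262e-01 -2.34635537e-01  1.71984872e+00 -4.44089210e-16
  1.65637947e+00  1.13591874e+00]
w1 [422.98039778 190.11876823 471.73397583] [ 3.02030218e-01  1.67372163e-04 -9.53298337e-01] 1.975 [ 0.23 -0.2   1.69  0.    1.65 -1.35]
w2 [423.23617722  10.26323149 471.95889281] [ 3.02595701e-01  6.74562307e-04 -9.53118768e-01] 2.775 [-0.13 -0.29  1.76  0.    1.67 -1.7 ]
w3 [ 423.54774377 -169.31838658  471.92138794] [ 0.30256234  0.00109766 -0.95312897] 3.575 [-0.47 -0.22  1.71  0.    1.65 -2.04]
```

View pics/m1.png

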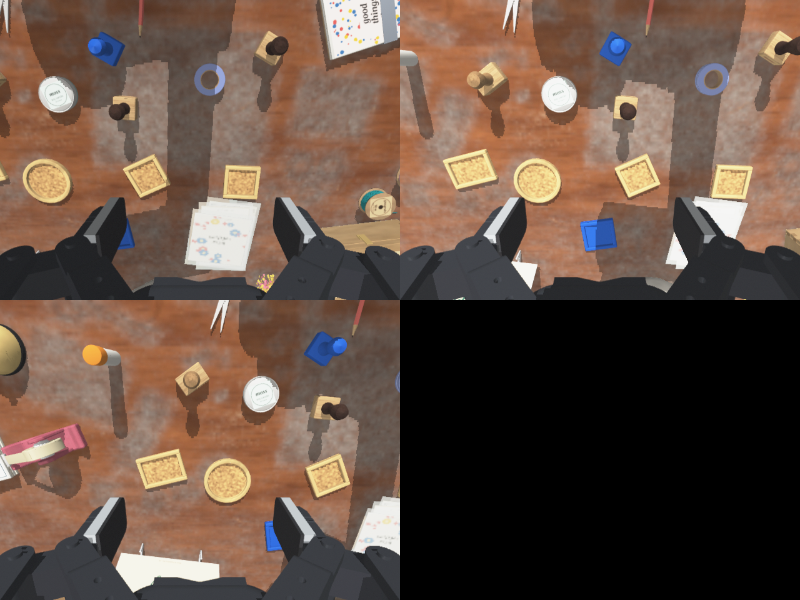

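```bash
cat >> h.py <<'E'
def plane(d,uv,z):
    f=240/np.tan(np.radians(d["vfov"]/2)); V=np.array(d["view"]); C=-V[:3,:3].T@V[:3,3]
    uv=np.asarray(uv,float).reshape(-1,2)
    r=np.c_[(uv[:,0]-d["cx"])/f,(uv[:,1]-d["cy"])/f,np.ones(len(uv))]@V[:3,:3]
    return (C+r*((z-C[2])/r[:,2])[:,None])[:,:2]
def cmask(d,c,r,lo,hi,color=None):
    "mask: smoothed-depth z in lo..hi near c; largest blob"
    z=d["z_map"]; dd=dict(d,z_map=cv2.medianBlur(z,5)); w=world(dd)
    m=(np.hypot(w[...,0]-c[0],w[...,1]-c[1])<r)&(w[...,2]>lo)&(w[...,2]<hi)
    if color is not None: m&=color(cv2.cvtColor(d["img"],cv2.COLOR_BGR2HSV).astype(int))
    m=cv2.morphologyEx(m.astype(np.uint8),cv2.MORPH_CLOSE,np.ones((5,5)))
    m=cv2.morphologyEx(m,cv2.MORPH_OPEN,np.ones((3,3)))
    n,l,st,_=cv2.connectedComponentsWithStats(m)
    return (l==1+np.argmax(st[1:,4])).astype(np.uint8) if n>1 else m
def rect(d,m,z):
    v,u=np.nonzero(m); p=plane(d,np.c_[u,v],z).astype(np.float32)
    (x,y),(a,b),an=cv2.minAreaRect(p)
    return np.round([x,y,a,b,an],1), np.round(p.mean(0),1)
E
cat > meas.py <<'E'
from h import *
S=dict(w1=[("sA",386,301),("sB",484,54),("rL",636,273),("rM",622,85)],w2=[("sB",484,54),("tin",460,-58),("oS",435,-174),("rM",622,85),("rL",636,273),("round",633,-112),("obl",608,-242),("blue",387,36),("tape",437,210)],
 w3=[("sB",484,54),("tin",460,-58),("oS",435,-174),("round",633,-112),("obl",608,-242),("rM",622,85),("glue",402,-308)])
for n,L in S.items():
    d=pickle.load(open(n+".pkl","rb")); im=d["img"].copy()
    for k,x,y in L:
        P=dict(s=(17,27,22,45),o=(17,27,22,45),b=(17,27,22,45))
        lo,hi,z,r=(4,17,10,65) if k in("rL","rM","round","obl") else (14,27,20,45) if k=="tin" else (9,20,15,40) if k=="tape" else (86,110,96,40) if k=="glue" else (17,27,22,40)
        col=(lambda h:(h[...,0]<35)&(h[...,1]>60)&(h[...,2]>120)&(h[...,0]>12)) if z==10 else None
        m=cmask(d,(x,y),r,lo,hi,col); 
        if m.sum()<20: print(n,k,"none"); continue
        out=[rect(d,m,z)]
        if z==22: m2=cmask(d,(x,y),40,62,85); out.append(rect(d,m2,72)); im[m2>0]=(0,255,0)
        print(n,k,m.sum(),*[f"{a.tolist()} {b.tolist()}" for a,b in out]); im[cv2.morphologyEx(m,cv2.MORPH_GRADIENT,np.ones((3,3)))>0]=(0,0,255)
    cv2.imwrite(f"pics/ov_{n}.png",im)
E
python3 meas.py; python3 -c "
import cv2,numpy as np
a=[cv2.imread(f'pics/ov_w{i}.png')[20:330] for i in (1,2)]
cv2.imwrite('pics/ov.png',np.vstack([cv2.resize(x,(610,296)) for x in a]))"
```

```text
w1 sA 949 [387.9, 308.3, 40.0, 40.3, 61.1] [389.3999938964844, 301.8999938964844] [388.1, 306.8, 24.7, 24.5, 4.9] [388.29998779296875, 306.5]
w1 sB 827 [486.0, 57.9, 39.6, 40.4, 84.9] [482.6000061035156, 63.099998474121094] [485.2, 59.6, 24.5, 24.1, 42.0] [485.0, 59.599998474121094]
w1 rL 1474 [634.1, 273.0, 70.1, 70.9, 87.4] [634.0, 273.0]
w1 rM 1469 [621.0, 86.6, 70.4, 70.6, 25.3] [620.5, 85.80000305175781]
w2 sB 727 [486.0, 55.9, 39.9, 40.4, 84.4] [479.8999938964844, 51.79999923706055] [485.1, 55.0, 24.6, 24.7, 0.0] [485.0, 55.20000076293945]
w2 tin 2579 [462.7, -60.5, 59.6, 61.2, 0.0] [462.29998779296875, -60.400001525878906]
w2 oS 1048 [437.4, -180.1, 35.7, 50.5, 35.1] [436.20001220703125, -173.5] [436.9, -177.3, 25.1, 24.8, 41.3] [436.8999938964844, -177.5]
w2 rM 1466 [621.0, 85.1, 71.0, 69.6, 25.5] [620.5999755859375, 85.0999984741211]
w2 rL 1544 [634.0, 271.4, 71.6, 70.9, 87.5] [633.5999755859375, 271.70001220703125]
w2 round 1961 [631.9, -113.0, 92.9, 93.4, 0.0] [630.5999755859375, -113.80000305175781]
w2 obl 1748 [607.3, -241.0, 64.6, 90.3, 14.6] [607.2999877929688, -241.60
[... 204 characters left out ...]
610351562]
w3 sB 933 [486.2, 54.9, 42.4, 40.1, 84.3] [484.0, 50.5] [485.0, 51.9, 25.2, 25.3, 9.0] [485.1000061035156, 51.400001525878906]
w3 tin 2580 [462.8, -61.6, 59.7, 61.4, 0.1] [462.29998779296875, -61.70000076293945]
w3 oS 950 [437.3, -181.8, 35.3, 49.5, 35.3] [435.70001220703125, -180.8000030517578] [437.0, -181.5, 24.6, 24.5, 26.6] [436.8999938964844, -181.5]
w3 round 1786 [632.1, -114.1, 93.0, 92.9, 0.1] [633.0999755859375, -114.69999694824219]
w3 obl 1695 [607.3, -242.7, 64.6, 88.0, 14.6] [607.0, -242.60000610351562]
w3 rM 1562 [621.0, 83.6, 71.8, 70.4, 25.4] [620.5999755859375, 83.5999984741211]
w3 glue 891 [403.4, -316.9, 28.4, 26.2, 83.5] [403.29998779296875, -316.6000061035156]
```

View pics/ov.png

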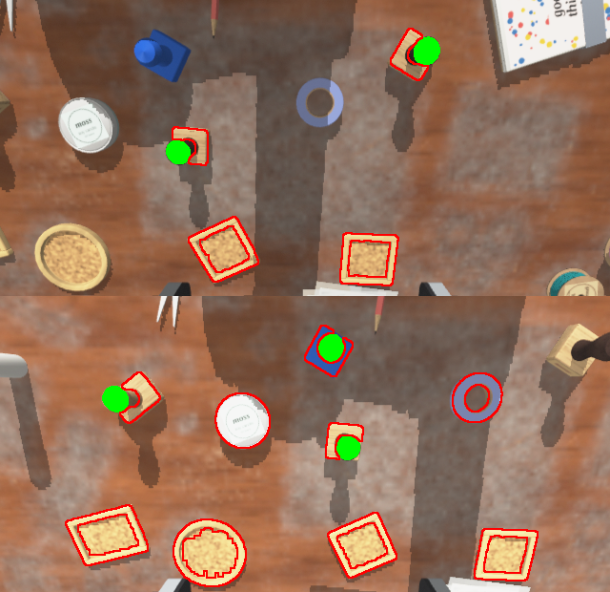

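```bash
cat > act.py <<'E'
from bench import *; from h import *
H=190
def pick(x,y,psi,z,op=0.75,eff=40):
    move_ptp([x,y,H],quat(psi)); command_gripper(op,eff)
    servo_line([x,y,z+25],feed=250); servo_line([x,y,z],feed=80)
    print("down F",np.round(get_wrist_force(),1))
    command_gripper(0.0,eff); print("grip w",round(get_width()*85,1))
    servo_line([x,y,H],feed=250); print("lift w",round(get_width()*85,1),"F",np.round(get_wrist_force(),1))
def place(x,y,psi,z,op):
    move_ptp([x,y,H],quat(psi)); servo_line([x,y,z+20],feed=200); servo_line([x,y,z],feed=40)
    print("place F",np.round(get_wrist_force(),1),"z",get_eef_pos()[2])
    command_gripper(op); hold(0.2); servo_line([x,y,H],feed=250); print("t",get_time_s())
E
python3 - <<'E'
from act import *
D=np.radians
pick(437.3,-181.9,D(90),40); snap("l1")
place(607.3,-243,D(90-20.6),45,0.7)
move_ptp([480,-200,300],quat(D(90))); snap("p1")
a=[cv2.imread(f"pics/{i}.png") for i in("l1","p1")]
cv2.imwrite("pics/m2.png",np.hstack([cv2.resize(x,(400,300)) for x in a]))
E
```

```text
down F [ 0.  -0.2  0.1]
grip w 23.1
lift w 23.0 F [-0.7  0.6 -0.6]
place F [0.3 0.7 1.4] z 44.975923423133345
t 10.5083
```

View pics/m2.png

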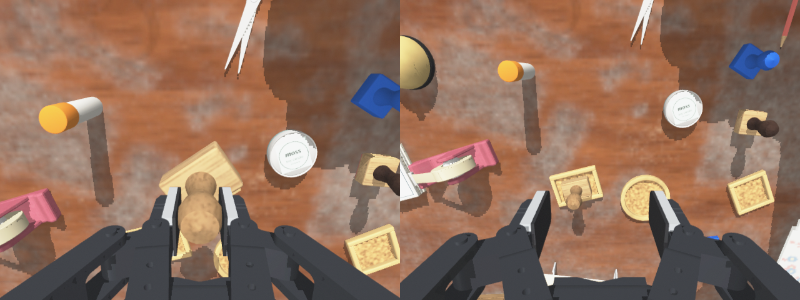

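Left: the stamp held upright with glue stick and tin undisturbed. Right: it stands in the oblong rest (pixel 575,185), apparently in line. Next the square stamps.

```bash
python3 - <<'E'
from act import *
D=np.radians
pick(486,56.3,D(90),40)
place(621,85.5,D(90+30.8),45,0.7)
pick(388,308.8,D(90),40)
place(634,273.5,D(90+26.3),45,0.7)
# look: rests left/middle, then above tin and round rest
move_ptp([500,180,330],quat(D(90))); snap("p2")
move_ptp([470,-60,H],quat(D(90))); command_gripper(1.0); snap("p3")
a=[cv2.imread(f"pics/{i}.png") for i in("p2","p3")]
cv2.imwrite("pics/m3.png",np.hstack([cv2.resize(x,(400,300)) for x in a]))
E
```

```text
down F [-0.6 -0.7 -0.2]
grip w 23.3
lift w 23.1 F [-0.5 -0.  -0.6]
place F [-1.3  0.6  1.7] z 44.88804603328806
t 18.3167
down F [0.  1.3 0.3]
grip w 23.3
lift w 23.3 F [ 0.  -0.1 -1. ]
place F [-1.   0.3  0. ] z 44.84815363269336
t 25.8583
```

View pics/m3.png

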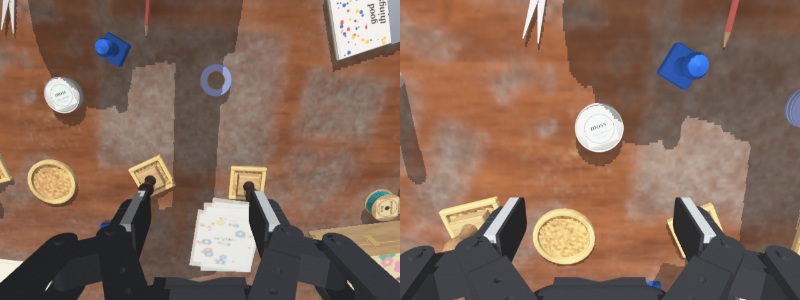

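```bash
python3 - <<'E'
from act import *
D=np.radians
pick(462.7,-61,D(90),3,op=1.0,eff=40); snap("l4")
q=quat(D(90)); x,y=632,-113.6
move_ptp([x,y,H],q); servo_line([x,y,22],feed=200)
for z in (16,13,11,9,8):
    servo_line([x,y,z],feed=40); F=get_wrist_force(); print(z,np.round(F,1))
    if F[2]>5: break
a=get_image("side"); cv2.imwrite("pics/s4.png",cv2.resize(a["img"][160:280,240:400],(640,480)))
print(get_time_s(),get_width()*85)
a=[cv2.resize(cv2.imread("pics/l4.png"),(400,300)),cv2.resize(cv2.imread("pics/s4.png"),(400,300))]
cv2.imwrite("pics/m4.png",np.hstack(a))
E
```

```text
down F [-0.1  0.6 -0.4]
grip w 60.0
lift w 60.0 F [-0.   0.6 -1. ]
16 [-0.6 -0.1 -0.4]
13 [ 0.3  0.2 -0.7]
11 [ 0.2 -0.  -0.3]
9 [ 0.3 -0.5 -0.1]
8 [ 0.9 -0.3  0.4]
34.4083 59.64081351810084
```

View pics/m4.png

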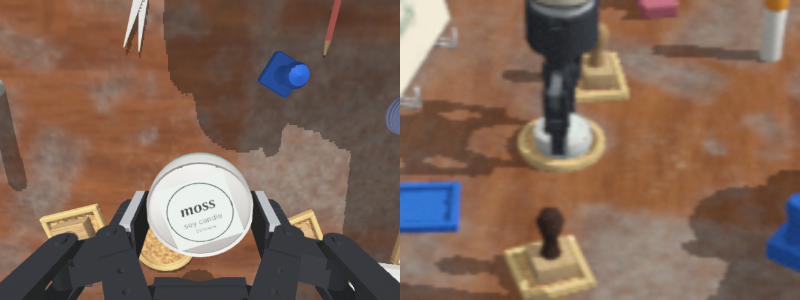

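The tin is level in the jaws, and in the side view it sits inside the round rest. I'll release it and check all four.

```bash
python3 - <<'E'
from act import *
D=np.radians
servo_line([632,-113.6,7],feed=20); print(np.round(get_wrist_force(),1))
command_gripper(0.85); hold(0.2); servo_line([632,-113.6,H],feed=200)
for n,y in (("e1",190),("e2",-20),("e3",-170)):
    move_ptp([450,y,330],quat(D(90))); d=snap(n)
    for k,x0,y0,b in [("rL",634,273,22),("rM",621,85,22),("round",632,-113,20),("obl",607,-242,22)]:
        if abs(y0-y)>150: continue
        zt=b+4; rm=cmask(d,(x0,y0),65,5,16,lambda h:(h[...,0]<35)&(h[...,1]>60)&(h[...,2]>120)&(h[...,0]>12))
        m=cmask(d,(x0,y0),45,zt-6,zt+6)
        w=world(d)[cv2.erode(m,np.ones((3,3)))>0]; A=np.c_[w[:,:2]-w[:,:2].mean(0),np.ones(len(w))]; p=np.linalg.lstsq(A,w[:,2],rcond=None)[0]
        print(n,k,"rest",rect(d,rm,10)[0],"piece",rect(d,m,zt)[0],"top z,tilt",np.round(p[2],1),np.round(p[:2],3))
    for k,x0,y0,lo,hi,z in [("tape",437,206,9,20,15),("glue",403,-316,86,110,96)]:
        m=cmask(d,(x0,y0),40,lo,hi)
        if m.sum()>200: print(n,k,rect(d,m,z)[0])
a=[cv2.imread(f"pics/{i}.png") for i in("e1","e3")]
cv2.imwrite("pics/m5.png",np.hstack([cv2.resize(x,(400,300)) for x in a]))
a=get_image("side"); cv2.imwrite("pics/s5.png",cv2.resize(a["img"][120:420,220:520],(600,600))); print(get_time_s())
E
```

```text
[-2.   0.3  4.5]
 ** On entry to DLASCL parameter number  4 had an illegal value
 ** On entry to DLASCL parameter number  4 had an illegal valueTraceback (most recent call last):
  File "<stdin>", line 11, in <module>
    x, resids, rank, s = _umath_linalg.lstsq(a, b, rcond,
                         ~~~~~~~~~~~~~~~~~~~^^^^^^^^^^^^^
                                             signature=signature)
                                             ^^^^^^^^^^^^^^^^^^^^
    raise LinAlgError("SVD did not converge in Linear Least Squares")
numpy.linalg.LinAlgError: SVD did not converge in Linear Least Squares
```

The fit failed on missing depth readings (NaN). I'll filter those out, and shift the views so the fingers don't hide the rests.

```bash
python3 - <<'E'
from act import *
D=np.radians
for n,y in (("e1",180),("e2",-20),("e3",-180)):
    move_ptp([500,y,360],quat(D(90))); d=snap(n); W=world(d)
    for k,x0,y0,b in [("rL",634,273,22),("rM",621,85,22),("round",632,-113,20),("obl",607,-242,22)]:
        if abs(y0-y)>150: continue
        zt=b+4; rm=cmask(d,(x0,y0),65,5,16,lambda h:(h[...,0]<35)&(h[...,1]>60)&(h[...,2]>120)&(h[...,0]>12))
        m=cmask(d,(x0,y0),45,zt-6,zt+6)
        w=W[cv2.erode(m,np.ones((3,3)))>0]; w=w[np.isfinite(w[:,2])]
        if len(w)<50: print(n,k,"hidden"); continue
        A=np.c_[w[:,:2]-w[:,:2].mean(0),np.ones(len(w))]; p=np.linalg.lstsq(A,w[:,2],rcond=None)[0]
        print(n,k,"rest",rect(d,rm,10)[0],"piece",rect(d,m,zt)[0],"z,tilt",np.round(p[2],1),np.round(p[:2],3))
    for k,x0,y0,lo,hi,z in [("tape",437,206,9,20,15),("glue",403,-316,86,110,96)]:
        m=cmask(d,(x0,y0),40,lo,hi)
        if m.sum()>200: print(n,k,rect(d,m,z)[0])
a=[cv2.imread(f"pics/{i}.png") for i in("e1","e3")]
cv2.imwrite("pics/m5.png",np.hstack([cv2.resize(x,(400,300)) for x in a]))
a=get_image("side"); cv2.imwrite("pics/s5.png",cv2.resize(a["img"][120:420,220:520],(600,600))); print(get_time_s())
E
```

```text
e1 rL rest [634.3 273.   69.9  70.5  87.5] piece [631.  272.3  41.2  39.9  89.9] z,tilt 25.4 [0.002 0.002]
e1 rM rest [621.2  86.4  70.3  70.2  25.8] piece [619.1  86.2  40.8  41.1  25.4] z,tilt 25.5 [-0.003  0.003]
e1 tape [437.6 207.1  53.1  52.   89.9]
e2 rM rest [621.1  84.9  71.1  69.6  25.6] piece [618.8  84.4  41.4  39.7  25.2] z,tilt 25.5 [0.009 0.013]
e2 round rest [ 632.3 -113.    92.9   92.9   42.2] piece [ 630.7 -113.6   60.    62.4   87.9] z,tilt 23.5 [ 0.006 -0.001]
e2 tape [437.3 205.7  54.1  54.3  49. ]
e2 glue [ 404.9 -308.8   19.2   27.4   76.7]
e3 round rest [ 631.9 -114.    93.4   91.7    0.7] piece [ 630.8 -114.5   60.8   61.4    0. ] z,tilt 23.4 [0.007 0.001]
e3 obl rest [ 607.5 -243.1   64.5   88.2   14.5] piece [ 606.1 -241.6   37.7   50.7   13.3] z,tilt 25.5 [ 0.003 -0.   ]
e3 tape [442.2 183.7  44.9  12.4  13.4]
e3 glue [ 4.032e+02 -3.167e+02  2.540e+01  2.890e+01  1.000e-01]
39.725
```

View pics/m5.png

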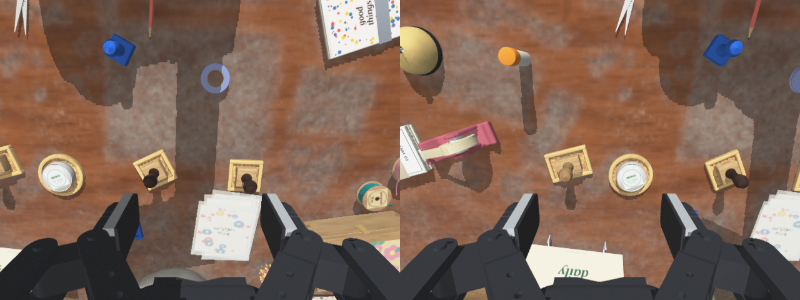

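View pics/s5.png

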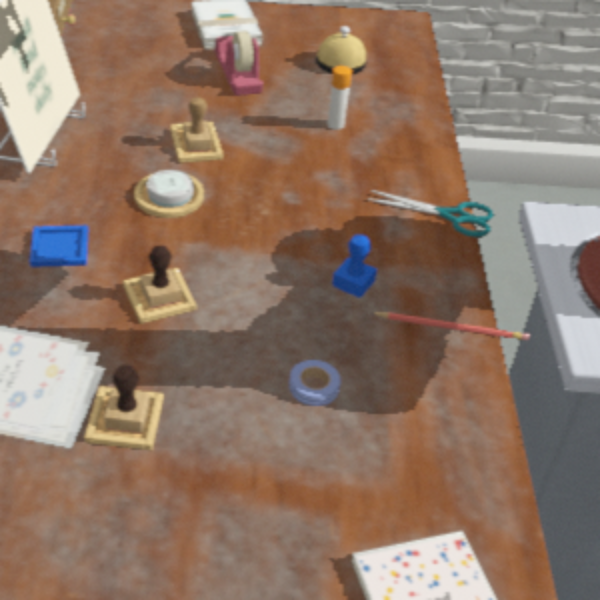

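The wrist views show all four pieces in their rests: tin at (630,175), oblong stamp at (568,165), square stamps at (152,172) and (245,177). The side view shows them upright, with glue stick, tape and blue look-alikes where they were.

```bash
python3 -c "
from bench import *
sign_off()"
```

```text
the job is handed in; nothing more can be done
```

I put the oblong stamp, both square stamps and the tin into the rests of their shape and handed the job in at about 40 s of the 112 s allowed. `sign_off()` reports no verdict, so the results below are from my own last camera measurements.

- **Position:** each piece is within about 4 mm of the centre of its rest (limit 15 mm).
- **Turn:** the stamps are within about 2.4° (0.04 rad) of the sides of their rests (limit 0.3 rad).
- **Seating:** the tops measure 25.5 mm for the stamp blocks and 23.5 mm for the tin, against 26 and 24 mm expected on the recess floor. Tilt is about 0.015 rad or less (limit 0.1 rad).
- **Bystanders:** the tape and glue stick are within about 1 mm of where they started, and the glue stick is upright. The blue look-alikes were not touched.

**Checks that failed or disagreed:**
- My first final-check script stopped on missing depth readings, so I repeated it.
- Tape in one oblique view and glue in another gave outlier positions, because only part of the object was in the picture. I used the full views instead.
- The tin's lid is printed "moss soy candle". It was the only pale round tin I saw, and its size matches the description.

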